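Shut, lock and start the vacuum sealer

TASK

Get the vacuum sealer warming up, pushing with closed fingers only: push its ajar lid fully shut, press the left latch fully down, then the right latch fully down, and last press the long bar key at the front fully in and let it come up again. Left and right are as the robot sees them. Never press the small round stop key, do not lift or drag the sealer or raise its lid further, and leave the mug, jar, pepper mill and tin alone.

Things in the scene. Friction and masses are not known exactly. Their poses are not given: they have to be found in the camera images.
- sealer: Loose white vacuum sealer on rubber feet, 1.3 to 2.1 kg, 170 (own x) x 340 (own y) mm, on the range top; top of its base 52 mm up, closed lid top 72 mm. Origin: centre of its underside. Own x points to its back (hinge side, away from the robot), own y to its left end, z up. In its frame (mm): latch tab at either end (x 0, y +147 and -147); at the front (x -60) the bar key (y 0) and the round stop key (y -85).
- lid_front (a point): Point on the top face of the grey lid, mid-width, 18 mm behind its free front edge; a good place to push. Lid 98 mm deep, 230 mm wide, 20 mm thick; hinge line along own y of the sealer at x +76, z 52 mm. With the lid shut this point is at x -4, y 0, z 72 mm in the sealer's frame. The point turns with the lid.
- lid (a joint): Lid angle in rad: 0 shut, grows as it opens; starts 0.25 to 0.5. A stiff hinge keeps the lid where it is left; about 2 to 3 N down near the front edge moves it, and it stops dead at 0.
- latch_left_top (a point): Centre of the top of the left latch tab (sealer's +y end), a ribbed grey tab 42 (own x) x 32 (own y) mm standing 14 mm over the base (66 mm up) before it is pressed. The point moves with the tab. Its centre is 32 mm from the lid's end.
- latch_left (a joint): Left latch travel in m: 0 up, 0.008 fully down (stop). About 3 N moves it straight down; it stays where it is pushed. It does not itself move the lid.
- latch_right_top (a point): Centre of the top of the right latch tab (sealer's -y end), the same tab mirrored.
- latch_right (a joint): Right latch travel in m, as the left: 0 up, 0.008 fully down, stays where it is pushed.
- seal_key_top (a point): Centre of the top of the long bar key that starts the machine: 22 (own x) x 64 (own y) mm, grey, standing 8 mm over the base (60 mm up), in front of the lid's middle; 40 mm from the shut lid's front edge (lid top stands 12 mm higher than the key). The point moves with the key.
- seal_key (a joint): Bar key travel in m: 0 up, 0.005 fully in (stop). A spring brings it back; fully in takes about 4 N.
- stop_key_top (a point): Centre of the top of the small round stop key, 20 mm across, standing 8 mm over the base, to the right of the bar key. Not to be pressed.
- stop_key (a joint): Stop key travel in m: 0 up, 0.005 fully in; sprung like the bar key. Must stay up.
- mug: Bystander: ceramic mug, 93 mm high, behind the sealer; origin at the centre of its underside.
- jar: Bystander: glass jar with a dark lid, 67 mm across, 110 mm high, behind the sealer; origin at the centre of its underside.
- mill: Bystander: wooden pepper mill, 58 mm across, 170 mm high, behind the sealer; origin at the centre of its underside.
- tin: Bystander: food tin, 75 mm across, 58 mm high, to the right of the sealer; origin at the centre of its underside.

How it is judged:
On the way, in this order (a step that is already met when the one before it is completed fails the run):
1. the lid is shut (value of joint lid below 0.05 rad), for 0.1 s.
2. the left latch is pressed fully down (value of joint lid below 0.05 rad and value of joint latch_left above 0.006 m), for 0.1 s.
3. then the right latch too (all of step 2 and value of joint latch_right above 0.006 m), for 0.1 s.
4. then the bar key is pressed fully in (all of step 3 and value of joint seal_key above 0.0038 m), for 0.05 s.
At the end, for the whole second after the job is handed in: Lid within 0.05 rad of shut, both latches more than 6 mm of their 8 mm down, the bar key (after a press of more than 3.8 of its 5 mm) and the stop key up again within 1.5 mm, the sealer at rest, level on the range top within 40 mm of where it stood, the bystanders left alone (all of step 3 and value of joint each of seal_key, stop_key below 0.0015 m and angle between sealer's own z axis and vertical below 0.05 rad and height (world z) of sealer below 0.01 m and distance of sealer from where it was at the start of the episode below 0.04 m and linear speed of sealer below 0.02 m/s); the robot touches nothing.
It fails at once if a latch or the bar key is pressed before its turn (lid shut, left latch, right latch, bar key) ((value of joint any of latch_left, latch_right above 0.004 m and value of joint lid above 0.08 rad) or (value of joint latch_right above 0.004 m and value of joint latch_left below 0.005 m) or (value of joint seal_key above 0.003 m and (value of joint lid above 0.08 rad or value of joint any of latch_left, latch_right below 0.005 m))).
It fails at once if the stop key is pressed (value of joint stop_key above 0.0025 m).
It fails at once if the lid is raised, or the sealer is lifted, tipped or dragged (value of joint lid above 0.62 rad or (height (world z) of sealer above 0.012 m or angle between sealer's own z axis and vertical above 0.1 rad or distance of sealer from where it was at the start of the episode above 0.04 m)).
It fails at once if the mug, jar, pepper mill or tin is moved or knocked over ((distance of mug from where it was at the start of the episode above 0.025 m or angle between mug's own z axis and vertical above 0.3 rad) or (distance of jar from where it was at the start of the episode above 0.025 m or angle between jar's own z axis and vertical above 0.3 rad) or (distance of mill from where it was at the start of the episode above 0.025 m or angle between mill's own z axis and vertical above 0.3 rad) or (distance of tin from where it was at the start of the episode above 0.025 m or angle between tin's own z axis and vertical above 0.3 rad)).
It also fails if it takes over 51 s, if anything falls off the work surface, if the arm or the gripper's body presses on something with over 40 N, if the wrist force passes 120 N, or if a joint passes its speed limit or range.

ROBOT

A 6-joint arm with a two-finger parallel gripper is mounted at the origin on a cart in front of the work surface, level with it; the furniture and walls round the work are solid. World frame = base frame: x ahead of the robot, y to its left, z up, the work surface at z = 0. Lengths are in m, angles in rad, forces in N, time in s.
With the tool pointing down it reaches from about 0.3 to 0.75 m from the base axis. Payload 8.5 kg.
Tool frame: the origin (TCP) lies at the very end of the fingers, on their centre line; the grasp point (between the pads) lies 19 mm behind it; z points along the fingers, y is the line along which they close (so a half turn about z gives the same grasp; the last joint's range is limited). The gripper opens to 85 mm and grips with 20 to 120 N. Pads are 22 mm wide; open, the fingers measure 114 mm over their backs; the gripper's body (76 mm by 85 mm) begins 54 mm behind the grasp point. The pads swing forward as they close: fully open they stand 13 mm farther back than shut.
Start: joints at [-1.343, 0.381, 1.297, -0, 1.464, -0.215], TCP at [0.236, -0.497, 0.231] pointing down, gripper open.
Joint ranges: [-3.11, 3.11], [-0.89, 2.33], [0.22, 2.48], [-1.42, 4.56], [0.17, 2.85], [-2.88, 2.88]. Speed limits (rad/s): [2.39, 2.39, 3.14, 3.14, 3.14, 3.14].

INTERFACE

Orientations are given as a unit quaternion [x, y, z, w].
In Python, from bench import arm gives the robot as it stands.
- The arm moves only by the tool drive_tool, never from a script. Its argument "steps" is a list of rows, each a list of 3 entries, a list of its own where there are three numbers: the turn, a rotation vector about the tool's x, y, z scaled (see below), then the shift along the tool's x, y, z scaled (see below), then the closure, from -1 (fully open) to 1 (shut), so that 0 is half open. A call has 1 to 20 rows; each row is the pose to reach, as a shift and turn from the pose commanded when the call began, along the tool's axes at that moment, turning the shorter way round; what a row does not reach only later rows make up. The controller multiplies each number of a shift by 30 cm and each number of a turn by 360 degrees. A row lasts 1/10 s, in which the tool goes at most 50 mm and 8.59 degrees, less where a joint would pass 70% of its speed; a pose out of reach is approached as far as the arm can. A call with a number of a shift or a turn outside -1 to 1 is refused whole. A call with a gripper value outside its range is refused whole. The fingers move at their own pace and stop on an object; "squeeze" is the grip in N (left out, the last holds). Time passes only in rows, so rows that repeat a pose let the fingers close. It gives the time, the measured TCP pose, the force, the opening and the grip force at its end, in the units of the state.
- arm.state(): the state, without advancing time (a new reading comes with each control period).
- arm.snapshot(name): name is "side" or "top"; returns a dict with "img" (480x640x3 uint8, red, green, blue), "fx", "fy", "cx", "cy" (pixels), "position" and "orientation" of the camera in the world. Camera axes: x right, y down, z forward; pixel columns grow to the right and rows downward; lengths in m; the calibration is good to about 2 mm. A picture is of the moment at which its call begins. There is no depth.
- arm.job_done(): hands the job in; it is judged then, once.
The state is a dict: "time": time; "joints": joint angles; "dq": joint speeds; "tau": joint torques, N m; "position": TCP position; "tool_rot": TCP orientation; "wrist_force": force on the tool from outside, world axes, zero at the start; "wrist_torque": the same for the moment, N m; "gripper_width": finger opening in m; "grasp_force": force on a finger pad.
Only numpy, scipy, OpenCV 4.12 (cv2) and the standard library are available. Lean on these libraries where they do the work, as an engineer would, in place of code of your own. Each camera call takes 0.05 s, during which the arm holds its last target. There are 200 camera calls.

## Working session

There is one attempt and no reset: what is moved stays moved. The work goes in short steps, Python scripts to look and compute and a tool call to move; the robot and the scene stay as the last step left them, time stands still between calls to the robot, and variables do not carry over. Pictures are saved under pics/ and viewed, at most 10 in all, crops included, and the job is handed in when it is done.

Besides the shell and the picture viewer there is one more tool, called after ">>>" as name([rows], argument=value, ...), one row to a line, values as JSON. drive_tool: Moves the arm, as the interface text tells. Shifts and turns lie within -1 to 1; 1 stands for 30 cm of shift or 360 degrees of turn. Its arguments: {"type":"object","properties":{"steps":{"type":"array","items":{"type":"array"}},"squeeze":{"type":"number"}},"required":["steps"]}

```bash
mkdir -p pics; python3 - <<'E'
from bench import arm
import cv2,json
for n in("top","side"):
    s=arm.snapshot(n); cv2.imwrite(f"pics/{n}0.png",s.pop("img")[:,:,::-1]); print(n,s)
    json.dump({k:(list(map(float,v)) if hasattr(v,'__len__') else float(v)) for k,v in s.items()},open(n+".json","w"))
s=arm.state();print(s["time"],s["position"],s["tool_rot"])
E
```

```text
top {'fx': 521.9370834451921, 'fy': 521.9370834451921, 'cx': 326.2619403115492, 'cy': 249.77585784955033, 'position': array([ 0.47581111, -0.06322889,  1.31759753]), 'orientation': array([-0.70252172,  0.71028213, -0.03496611,  0.02720109])}
side {'fx': 590.7280828892675, 'fy': 590.7280828892675, 'cx': 321.5047773172333, 'cy': 231.53070696693507, 'position': array([0.07384804, 0.77170289, 0.70468445]), 'orientation': array([-0.25569431,  0.83939847, -0.4627389 ,  0.12610844])}
0.1 [ 0.23559542 -0.49669916  0.23077507] [ 9.75590201e-01  2.19598124e-01 -1.25083447e-05 -6.50274203e-04]
```

View pics/top0.png

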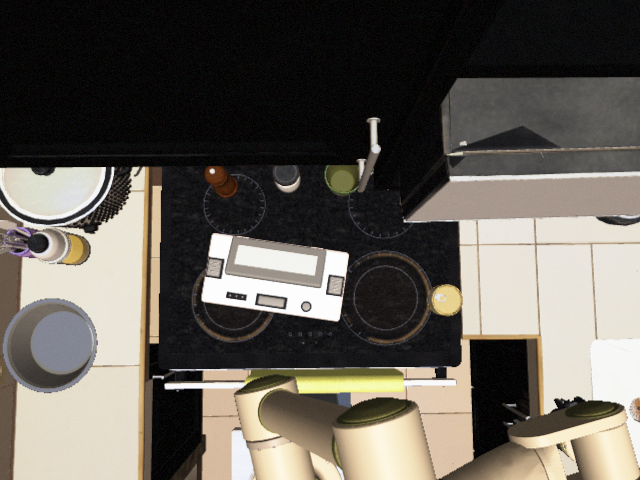

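View pics/side0.png

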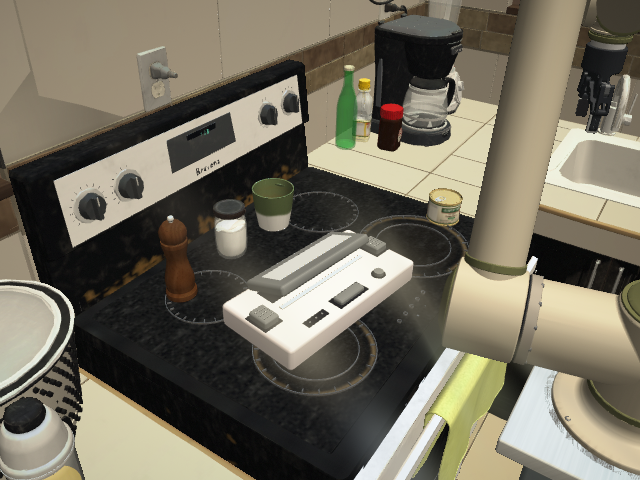

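Top view: sealer around (275,278), with left latch ~(214,267), right latch ~(335,285), bar key ~(271,300) and stop key ~(306,307). The tin is at (447,300). The side view shows the lid ajar, with mill, jar and mug behind. I'll enlarge both.

```bash
python3 - <<'E'
import cv2,numpy as np
t=cv2.imread("pics/top0.png")[225:330,195:355]; s=cv2.imread("pics/side0.png")[220:375,215:420]
cv2.imwrite("pics/topc.png",cv2.resize(t,None,fx=5,fy=5,interpolation=cv2.INTER_CUBIC))
cv2.imwrite("pics/sidec.png",cv2.resize(s,None,fx=3.8,fy=3.8,interpolation=cv2.INTER_CUBIC))
E
```

```text
(no output)
```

View pics/topc.png

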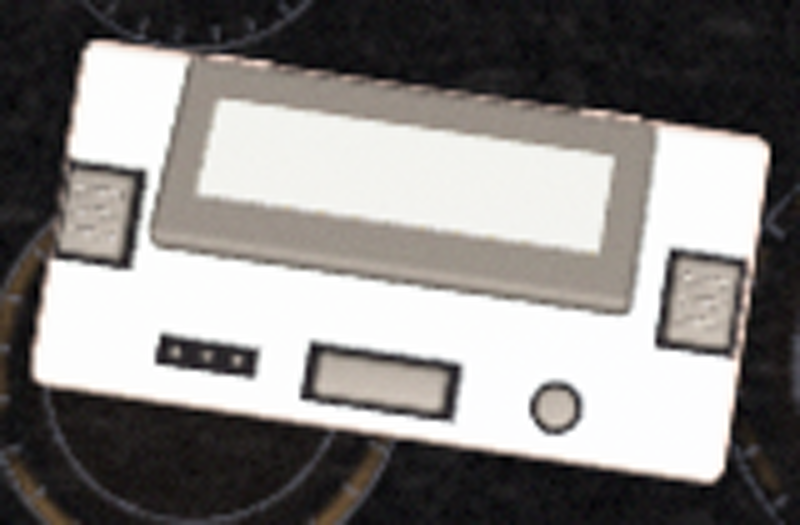

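View pics/sidec.png

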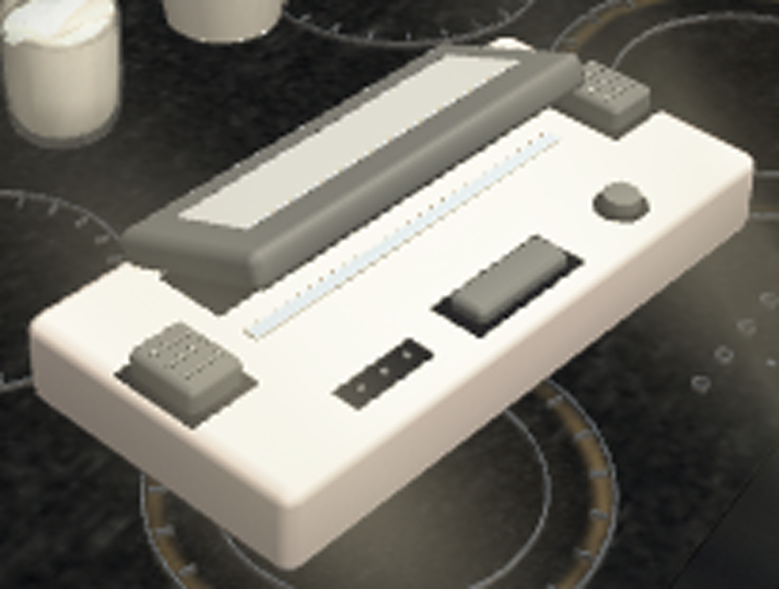

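The crops give clear pixels for the latches, keys and lid corners, so I'll fit the pose and lid angle from both views.

```bash
cat >fit.py <<'E'
import json,numpy as np
from scipy.spatial.transform import Rotation as R
from scipy.optimize import least_squares
C={n:json.load(open(n+".json")) for n in("top","side")}
def proj(n,P):
    c=C[n];q=R.from_quat(c["orientation"]).inv().apply(np.array(P)-c["position"])
    return np.c_[c["fx"]*q[:,0]/q[:,2]+c["cx"],c["fy"]*q[:,1]/q[:,2]+c["cy"]]
def lidpt(x,y,z,a): # shut coords -> sealer frame
    dx,dz=x-.076,z-.052
    return [.076+dx*np.cos(a)+dz*np.sin(a),y,.052-dx*np.sin(a)+dz*np.cos(a)]
def world(p,L): return R.from_euler("z",p[2]).apply(np.array(L))+[p[0],p[1],0]
def pts(p): 
    a=p[3]; return world(p,[[0,.147,.066],[0,-.147,.066],[-.06,0,.06],[-.06,-.085,.06],lidpt(-.022,.115,.072,a),lidpt(-.022,-.115,.072,a)])
E
python3 - <<'E'
from fit import *
T=np.array([[100,215],[705,302],[381,382],[555,408],[155,238],[632,303]])/5+[195,225]
S=np.array([[185,352],[608,85],[512,275],[622,192],[258,262],[578,62]])/3.8+[215,220]
f=lambda p:np.r_[proj("top",pts(p))-T,proj("side",pts(p))-S].ravel()
r=least_squares(f,[.45,.05,-.15,.35],loss="soft_l1");p=r.x
print(p,np.degrees(p[2]));print(r.fun.reshape(-1,2).round(1))
print(pts(p).round(4)); print("lid_front",world(p,[lidpt(-.004,0,.072,p[3]),lidpt(-.004,0,.072,0)]).round(4))
print(world(p,[[.06,0,.072]]))
E
```

```text
[ 0.52309913  0.04573511 -0.15880091  0.32869704] -9.098621834790814
[[-0.7 -0.5]
 [-0.2  0.2]
 [ 0.2  0. ]
 [ 0.5  0. ]
 [-2.   0.4]
 [ 0.6  2. ]
 [ 0.3  0.2]
 [-0.9 -0.6]
 [-0.5 -1.1]
 [ 0.2 -0. ]
 [-0.8  0.3]
 [ 2.3 -1.8]]
[[ 0.5463  0.1909  0.066 ]
 [ 0.4999 -0.0994  0.066 ]
 [ 0.4639  0.0552  0.06  ]
 [ 0.4504 -0.0287  0.06  ]
 [ 0.5311  0.1609  0.1026]
 [ 0.4947 -0.0662  0.1026]]
lid_front [[0.5298 0.0447 0.0968]
 [0.5191 0.0464 0.072 ]]
[[0.58234419 0.03624705 0.072     ]]
```

```bash
cat >>fit.py <<'E'
P=np.array([0.52309913,0.04573511,-0.15880091,0.32869704])
def go(target,yaw=None):
    from bench import arm
    s=arm.state();r=R.from_quat(s["tool_rot"])
    print("t",round(s["time"],2),"pos",s["position"].round(4),"F",s["wrist_force"].round(1),"w",round(s["gripper_width"],4))
    if yaw is not None:
        g=R.from_matrix(np.c_[[np.cos(yaw),np.sin(yaw),0],[np.sin(yaw),-np.cos(yaw),0],[0,0,-1]])
        print("turn",((r.inv()*g).as_rotvec()/(2*np.pi)).round(4))
    print("shift",(r.inv().apply(np.array(target)-s["position"])/.3).round(4))
def ray(n,u,v,z):
    c=C[n];d=R.from_quat(c["orientation"]).apply([(u-c["cx"])/c["fx"],(v-c["cy"])/c["fy"],1]);o=np.array(c["position"]);return o+d*(z-o[2])/d[2]
E
python3 -c "
from fit import *
go([.535,.0447,.16],P[2])
print('mill',ray('side',182,293,0),'jar',ray('side',231,250,0),'top mill',ray('top',212,172,.17),'tin',ray('top',447,300,.058))"
```

```text
t 0.1 pos [ 0.2356 -0.4967  0.2308] F [-0.2 -1.   0.4] w 0.0853
turn [-0.0002  0.      0.0957]
shift [ 1.675  -1.2027  0.2379]
mill [0.75652628 0.17364986 0.        ] jar [0.77459856 0.0115688  0.        ] top mill [0.75384228 0.17656726 0.17      ] tin [ 0.46232799 -0.36708817  0.058     ]
```

>>> drive_tool([
  [[0, 0, 0.0957], [0.84, -0.6, 0.05], 1],
  [[0, 0, 0.0957], [0.84, -0.6, 0.05], 1],
  [[0, 0, 0.0957], [0.84, -0.6, 0.05], 1],
  [[0, 0, 0.0957], [0.84, -0.6, 0.05], 1],
  [[0, 0, 0.0957], [0.84, -0.6, 0.05], 1],
  [[0, 0, 0.0957], [0.84, -0.6, 0.05], 1],
  [[0, 0, 0.0957], [0.84, -0.6, 0.05], 1],
  [[0, 0, 0.0957], [0.84, -0.6, 0.05], 1],
  [[0, 0, 0.0957], [0.84, -0.6, 0.05], 1],
  [[0, 0, 0.0957], [0.84, -0.6, 0.05], 1],
  [[0, 0, 0.0957], [0.84, -0.6, 0.05], 1],
  [[0, 0, 0.0957], [0.84, -0.6, 0.05], 1],
], squeeze=40)

```text
time: 1.3
position: [0.3859, -0.2271, 0.2163]
tool_rot: [0.997, -0.08, -0.0, -0.0]
wrist_force: [0.2, -0.2, -0.6]
gripper_width: -0.0001
grasp_force: 0.0
```

```bash
python3 -c "
from fit import *
go([.535,.0447,.16],P[2])"
```

```text
t 1.3 pos [ 0.3859 -0.2271  0.2163] F [ 0.2 -0.2 -0.6] w -0.0001
turn [-0.      0.     -0.0002]
shift [ 0.3464 -0.9735  0.1875]
```

>>> drive_tool([
  [[0, 0, 0], [0.346, -0.973, 0.15], 1],
  [[0, 0, 0], [0.346, -0.973, 0.15], 1],
  [[0, 0, 0], [0.346, -0.973, 0.15], 1],
  [[0, 0, 0], [0.346, -0.973, 0.15], 1],
  [[0, 0, 0], [0.346, -0.973, 0.15], 1],
  [[0, 0, 0], [0.346, -0.973, 0.15], 1],
  [[0, 0, 0], [0.346, -0.973, 0.15], 1],
  [[0, 0, 0], [0.346, -0.973, 0.15], 1],
  [[0, 0, 0], [0.346, -0.973, 0.15], 1],
  [[0, 0, 0], [0.346, -0.973, 0.15], 1],
  [[0, 0, 0], [0.346, -0.973, 0.15], 1],
  [[0, 0, 0], [0.346, -0.973, 0.15], 1],
])

```text
time: 2.5
position: [0.5347, 0.0446, 0.1716]
tool_rot: [0.997, -0.08, 0.0, 0.0]
wrist_force: [-0.6, 0.3, 0.1]
gripper_width: -0.0
grasp_force: 0.0
```

```bash
python3 - <<'E'
from fit import *
go([.535,.0447,.105],P[2])
go([.525,.0463,.072],P[2])
from bench import arm
import cv2
a=arm.snapshot("top")["img"][200:340,170:370,::-1];b=arm.snapshot("side")["img"][170:380,200:440,::-1]
a=cv2.resize(a,(400,280));b=cv2.resize(b,(400,350));o=np.zeros((350,800,3),np.uint8);o[:280,:400]=a;o[:,400:]=b
cv2.imwrite("pics/c1.png",o)
E
```

```text
t 2.5 pos [0.5347 0.0446 0.1716] F [-0.6  0.3  0.1] w -0.0
turn [ 0.     -0.0001 -0.0002]
shift [ 0.001  -0.0004  0.2221]
t 2.5 pos [0.5347 0.0446 0.1716] F [-0.6  0.3  0.1] w -0.0
turn [ 0.     -0.0001 -0.0002]
shift [-3.28e-02 -3.00e-04  3.32e-01]
```

View pics/c1.png

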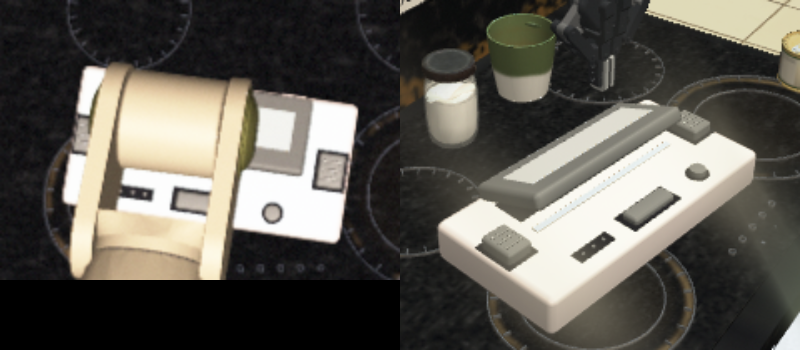

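The fingers, tip at composite (605,85), hang over the lid's middle and everything is undisturbed. Now I push the lid along its arc.

>>> drive_tool([
  [[0, 0, 0], [0, 0, 0.1], 1],
  [[0, 0, 0], [0, 0, 0.18], 1],
  [[0, 0, 0], [0, 0, 0.22], 1],
  [[0, 0, 0], [-0.002, 0, 0.232], 1],
  [[0, 0, 0], [-0.006, 0, 0.244], 1],
  [[0, 0, 0], [-0.01, 0, 0.256], 1],
  [[0, 0, 0], [-0.014, 0, 0.268], 1],
  [[0, 0, 0], [-0.018, 0, 0.28], 1],
  [[0, 0, 0], [-0.022, 0, 0.292], 1],
  [[0, 0, 0], [-0.026, 0, 0.304], 1],
  [[0, 0, 0], [-0.029, 0, 0.316], 1],
  [[0, 0, 0], [-0.031, 0, 0.324], 1],
  [[0, 0, 0], [-0.032, 0, 0.328], 1],
  [[0, 0, 0], [-0.032, 0, 0.332], 1],
  [[0, 0, 0], [-0.032, 0, 0.332], 1],
])

```text
time: 4.1
position: [0.5252, 0.0471, 0.072]
tool_rot: [0.997, -0.079, -0.0, 0.0]
wrist_force: [-3.3, 0.6, 5.5]
gripper_width: -0.0006
grasp_force: 3.0
```

>>> drive_tool([
  [[0, 0, 0], [0, 0, 0.004], 1],
  [[0, 0, 0], [0, 0, 0.008], 1],
  [[0, 0, 0], [0, 0, 0.008], 1],
  [[0, 0, 0], [0, 0, 0.008], 1],
])

```text
time: 4.5
position: [0.5253, 0.0471, 0.0718]
tool_rot: [0.997, -0.079, 0.001, 0.0]
wrist_force: [-10.9, 1.0, 29.1]
gripper_width: 0.0001
grasp_force: 14.1
```

Hard stop, so the lid is shut. Lift, move over the left latch, then look.

>>> drive_tool([
  [[0, 0, 0], [0, 0, -0.05], 1],
  [[0, 0, 0], [0, 0, -0.2], 1],
  [[0, 0, 0], [0, 0, -0.2], 1],
  [[0, 0, 0], [-0.007, -0.15, -0.2], 1],
  [[0, 0, 0], [-0.007, -0.3, -0.2], 1],
  [[0, 0, 0], [-0.007, -0.488, -0.2], 1],
  [[0, 0, 0], [-0.007, -0.488, -0.2], 1],
  [[0, 0, 0], [-0.007, -0.488, -0.2], 1],
])

```text
time: 5.3
position: [0.5463, 0.1931, 0.1287]
tool_rot: [0.997, -0.078, -0.0, 0.0]
wrist_force: [1.1, -0.2, -0.1]
gripper_width: 0.0004
grasp_force: 0.0
```

```bash
cat >look.py <<'E'
from fit import *
from bench import arm
import cv2,sys
a=arm.snapshot("top")["img"][225:330,195:355,::-1];b=arm.snapshot("side")["img"][200:375,200:425,::-1]
a=cv2.resize(a,(400,262),interpolation=cv2.INTER_CUBIC);b=cv2.resize(b,(400,311),interpolation=cv2.INTER_CUBIC);o=np.zeros((573,400,3),np.uint8);o[:262]=a;o[262:]=b
cv2.imwrite(sys.argv[1],o)
E
python3 look.py pics/c2.png; python3 -c "
from fit import *
go(world(P,[[0,.147,.066]])[0],P[2])"
```

```text
t 5.4 pos [0.5463 0.1911 0.1289] F [-0.3 -0.4  0.6] w -0.0002
turn [ 0.0001  0.     -0.    ]
shift [2.000e-04 6.000e-04 2.098e-01]
```

View pics/c2.png

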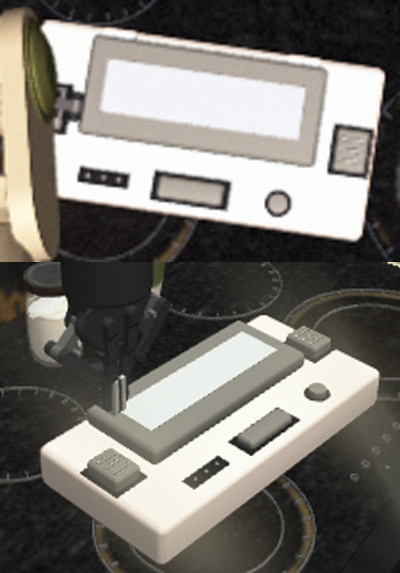

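The lid is shut and the sealer hasn't moved: bar key at (190,190) and stop key at (278,203) in the top crop. Press the left latch.

>>> drive_tool([
  [[0, 0, 0], [0, 0, 0.1], 1],
  [[0, 0, 0], [0, 0, 0.18], 1],
  [[0, 0, 0], [0, 0, 0.205], 1],
  [[0, 0, 0], [0, 0, 0.212], 1],
  [[0, 0, 0], [0, 0, 0.219], 1],
  [[0, 0, 0], [0, 0, 0.226], 1],
  [[0, 0, 0], [0, 0, 0.233], 1],
  [[0, 0, 0], [0, 0, 0.239], 1],
  [[0, 0, 0], [0, 0, 0.242], 1],
  [[0, 0, 0], [0, 0, 0.242], 1],
  [[0, 0, 0], [0, 0, 0.242], 1],
])

```text
time: 6.5
position: [0.547, 0.1919, 0.058]
tool_rot: [0.997, -0.079, 0.001, -0.0]
wrist_force: [-0.7, -2.0, 10.7]
gripper_width: 0.0001
grasp_force: 5.2
```

Stopped at z = 0.058, full travel. On to the right latch.

>>> drive_tool([
  [[0, 0, 0], [0, 0, -0.05], 1],
  [[0, 0, 0], [0, 0, -0.2], 1],
  [[0, 0, 0], [0, 0, -0.23], 1],
  [[0, 0, 0], [0, 0.15, -0.23], 1],
  [[0, 0, 0], [0, 0.3, -0.23], 1],
  [[0, 0, 0], [0, 0.45, -0.23], 1],
  [[0, 0, 0], [0, 0.6, -0.23], 1],
  [[0, 0, 0], [0, 0.75, -0.23], 1],
  [[0, 0, 0], [0, 0.9, -0.23], 1],
  [[0, 0, 0], [0, 0.98, -0.23], 1],
  [[0, 0, 0], [0, 0.98, -0.23], 1],
  [[0, 0, 0], [0, 0.98, -0.23], 1],
])

```text
time: 7.7
position: [0.4998, -0.0981, 0.1254]
tool_rot: [0.997, -0.08, -0.0, -0.0]
wrist_force: [0.1, -0.6, 0.2]
gripper_width: -0.0001
grasp_force: 0.0
```

```bash
python3 look.py pics/c3.png; python3 -c "
from fit import *
go(world(P,[[0,-.147,.066]])[0],P[2])"
```

```text
t 7.8 pos [ 0.5    -0.0973  0.1255] F [ 0.1  0.6 -0.9] w -0.0003
turn [-0.0001  0.0001  0.0002]
shift [0.0009 0.0072 0.1985]
```

View pics/c3.png

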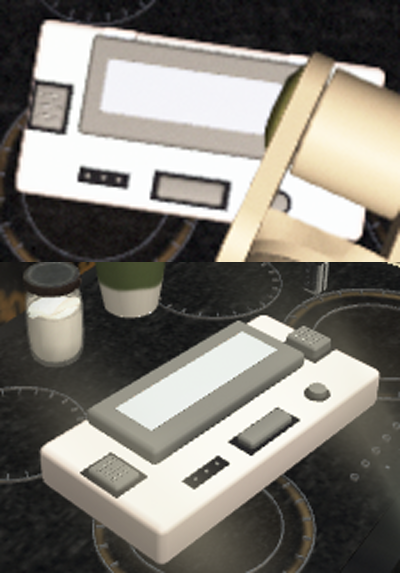

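The left latch is visibly down at (113,475) and the sealer is still in place. Press the right latch, 2 mm further right.

>>> drive_tool([
  [[0, 0, 0], [0.001, 0.007, 0.08], 1],
  [[0, 0, 0], [0.001, 0.007, 0.17], 1],
  [[0, 0, 0], [0.001, 0.007, 0.194], 1],
  [[0, 0, 0], [0.001, 0.007, 0.201], 1],
  [[0, 0, 0], [0.001, 0.007, 0.208], 1],
  [[0, 0, 0], [0.001, 0.007, 0.215], 1],
  [[0, 0, 0], [0.001, 0.007, 0.222], 1],
  [[0, 0, 0], [0.001, 0.007, 0.228], 1],
  [[0, 0, 0], [0.001, 0.007, 0.231], 1],
  [[0, 0, 0], [0.001, 0.007, 0.231], 1],
  [[0, 0, 0], [0.001, 0.007, 0.231], 1],
])

```text
time: 8.9
position: [0.5005, -0.1006, 0.0579]
tool_rot: [0.997, -0.079, 0.001, 0.0]
wrist_force: [-2.8, 2.7, 15.9]
gripper_width: 0.0001
grasp_force: 7.9
```

>>> drive_tool([
  [[0, 0, 0], [0, 0, -0.05], 1],
  [[0, 0, 0], [0, 0, -0.2], 1],
  [[0, 0, 0], [0, 0, -0.23], 1],
  [[0, 0, 0], [-0.05, -0.15, -0.23], 1],
  [[0, 0, 0], [-0.1, -0.3, -0.23], 1],
  [[0, 0, 0], [-0.2, -0.488, -0.23], 1],
  [[0, 0, 0], [-0.2, -0.488, -0.23], 1],
  [[0, 0, 0], [-0.2, -0.488, -0.23], 1],
  [[0, 0, 0], [-0.2, -0.488, -0.23], 1],
])

```text
time: 9.8
position: [0.4643, 0.0528, 0.1254]
tool_rot: [0.997, -0.079, 0.0, 0.0]
wrist_force: [1.0, -0.5, 0.3]
gripper_width: 0.0001
grasp_force: 0.0
```

```bash
python3 look.py pics/c4.png; python3 -c "
from fit import *
go(world(P,[[-.06,0,.06]])[0],P[2])"
```

```text
t 9.9 pos [0.4645 0.0523 0.1253] F [-0.2 -0.1  0. ] w -0.0002
turn [ 0.     -0.0001 -0.0002]
shift [-0.0036 -0.0094  0.2177]
```

View pics/c4.png

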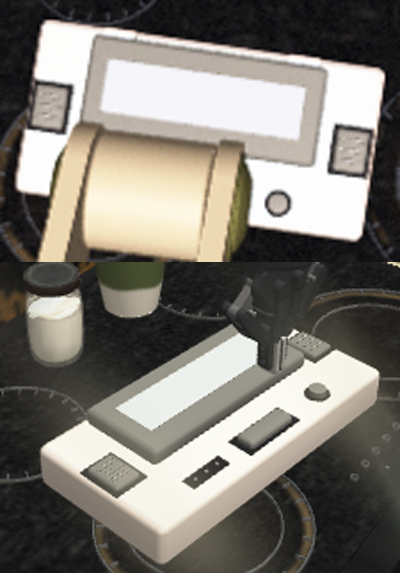

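Both latches are down and the sealer is in place. Press the bar key.

>>> drive_tool([
  [[0, 0, 0], [-0.004, -0.009, 0.1], 1],
  [[0, 0, 0], [-0.004, -0.009, 0.19], 1],
  [[0, 0, 0], [-0.004, -0.009, 0.214], 1],
  [[0, 0, 0], [-0.004, -0.009, 0.221], 1],
  [[0, 0, 0], [-0.004, -0.009, 0.228], 1],
  [[0, 0, 0], [-0.004, -0.009, 0.234], 1],
  [[0, 0, 0], [-0.004, -0.009, 0.239], 1],
  [[0, 0, 0], [-0.004, -0.009, 0.24], 1],
  [[0, 0, 0], [-0.004, -0.009, 0.24], 1],
  [[0, 0, 0], [-0.004, -0.009, 0.24], 1],
])

```text
time: 10.9
position: [0.4638, 0.056, 0.0549]
tool_rot: [0.997, -0.079, 0.001, 0.0]
wrist_force: [-3.5, -2.8, 13.2]
gripper_width: 0.0005
grasp_force: 6.5
```

Fully in: z = 0.0549 against the stop at 13 N. Release and back off.

>>> drive_tool([
  [[0, 0, 0], [0, 0, -0.03], 1],
  [[0, 0, 0], [0, 0, -0.15], 1],
  [[0, 0, 0], [0, 0, -0.3], 1],
  [[0, 0, 0], [-0.15, 0.15, -0.4], 1],
  [[0, 0, 0], [-0.2, 0.3, -0.4], 1],
  [[0, 0, 0], [-0.2, 0.5, -0.4], 1],
  [[0, 0, 0], [-0.2, 0.7, -0.4], 1],
  [[0, 0, 0], [-0.2, 0.9, -0.4], 1],
  [[0, 0, 0], [-0.2, 0.98, -0.4], 1],
  [[0, 0, 0], [-0.2, 0.98, -0.4], 1],
  [[0, 0, 0], [-0.2, 0.98, -0.4], 1],
  [[0, 0, 0], [-0.2, 0.98, -0.4], 1],
  [[0, 0, 0], [-0.2, 0.98, -0.4], 1],
])

```text
time: 12.2
position: [0.3575, -0.2232, 0.1736]
tool_rot: [0.997, -0.078, 0.0, -0.0]
wrist_force: [-0.4, 0.4, 0.3]
gripper_width: 0.0
grasp_force: 0.0
```

```bash
python3 look.py pics/c5.png
```

```text
(no output)
```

View pics/c5.png

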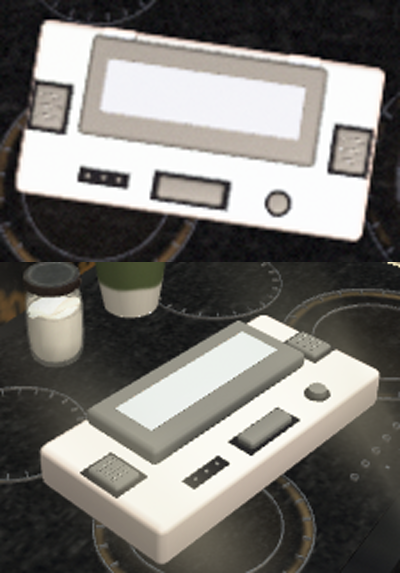

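The lid is shut, both latches are down, and the bar key (265,430) and stop key (317,391) are up. The sealer hasn't moved and the robot is clear.

```bash
python3 -c "
from bench import arm
print(arm.job_done())"
```

```text
the job is handed in; nothing more can be done
None
```

I shut the lid, pressed the left latch, then the right, and pressed and released the bar key; the last pictures show all of that in place, and I handed the job in at about 12 s (no verdict was returned).

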